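# Blow the dust off a rock core

## Task

Lift the dark brown rock core with the yellow band from its wooden rest and lay it gently, centred, in the empty blue V cradle of the blow-off station, and let go of it. Then press the orange cap of the station's leaning air can all the way down along the can's axis, hold it there for about a second and let it spring right back up; the cap stands at a different height every time, so feel for it, and press lightly because it breaks under a hard push (30 N). Do not blow air before the core lies in the cradle, and leave the core there and everything else undisturbed.

Things in the scene. Friction and masses are not known exactly. Their poses are not given: they have to be found in the camera images.
- core: The dark brown rock core to be cleaned: a cylinder 50 mm in diameter, 150 mm long, about 0.7 kg, with a yellow band near its +x end. Origin at the middle of its axis; x runs along the axis. It starts lying level on two wooden V rests, its axis 59 mm above the table; 66 mm between the rests is free for the fingers at mid-length.
- pale_core: Bystander: a pale sandstone core with a blue band, of the same size, on a wooden rest of its own. Leave it.
- station: The blow-off station, fixed: an aluminium base plate 360 mm (x) by 200 mm (y), 12 mm thick, with a blue V cradle on its -x part and a leaning white air can on its +x part. Origin on the table surface, 10 mm on the +x side of the plate's centre; z up.
- cradle (a point): Where the middle of the core's axis comes to rest in the blue cradle: 130 mm to -x of the station's origin, 65 mm above the table. Axes as the station's; the core lies along y, either way round. The cradle is two 45-degree V rests, 24 mm wide, centred 45 mm to either side in y (66 mm free between); apex 35 mm below this point, upper edges about level with it, 35 mm to either side in x.
- can_top (a point): Centre of the top of the white can (64 mm wide, 165 mm long); z points up along its axis, leaning 0.44 rad from vertical to the station's -x. The orange cap, 44 mm wide, its flat top 38 mm across, is on this axis on a thin stem: at rest its top is 48 to 82 mm from this point along z (differs every time, not measured). A black nozzle juts from the cap's -x side.
- cap (a joint): How far the sprung orange cap is pressed down along the can's axis, in m: 0 = up, 0.016 = at its stop. The spring resists with about 4 N at first and 11 N at the stop.
- wash_bottle: Bystander: bottle with a red cap, 64 mm in diameter, 170 mm high, origin under its centre.
- sample_jar: Bystander: jar, 70 mm in diameter, 90 mm high, origin under its centre.
- mug: Bystander: blue mug, 80 mm in diameter, 90 mm high, origin under its centre.
- hammer: Bystander: hammer, 280 mm long, lying flat.
- lens: Bystander: round hand lens 60 mm across with a black handle, lying flat.

How it is judged:
By the outcome, as a careful person would: the job done as asked, in the order asked, and still so for the second after the job is handed in, with the robot touching nothing.
It also fails if it takes over 70 s, if anything falls off the work surface, if the arm or the gripper's body presses on something with over 40 N, if the wrist force passes 120 N, or if a joint passes its speed limit or range.

## Robot

A 6-joint arm with a two-finger parallel gripper is mounted at the origin on the work surface. World frame = base frame: x ahead of the robot, y to its left, z up, the work surface at z = 0. Lengths are in m, angles in rad, forces in N, time in s.
With the tool pointing down it reaches from about 0.25 to 0.725 m from the base axis. Payload 4 kg.
Tool frame: the origin (TCP) lies midway between the tips of the shut fingers; the grasp point (between the pads) lies 19 mm behind it; z points along the fingers, y is the line along which they close (so a half turn about z gives the same grasp; the last joint's range is limited). The gripper opens to 85 mm and grips with 20 to 120 N. Pads are 22 mm wide; open, the fingers measure 114 mm over their backs; the gripper's body (76 mm by 85 mm) begins 54 mm behind the grasp point. The pads swing forward as they close: fully open they stand 13 mm farther back than shut.
Start: joints at [-1.256, 0.241, 0.005, 1.335, 0, 1.571], TCP at [0.155, -0.475, 0.231] pointing down, gripper open.
Joint ranges: [-2.72, 2.72], [-1.05, 1.87], [-1.09, 1.28], [-1.99, 2.15], [-1.42, 1.44], [-3.14, 3.14]. Speed limits (rad/s): [2.79, 2.79, 3.14, 3.14, 3.14, 3.14].

## Interface

Orientations are given as a unit quaternion [x, y, z, w].
In Python, from workcell import bot gives the robot as it stands. The module is installed in compiled form; this text tells all that it offers.
- The arm moves only by the tool jog_arm, never from a script. Its argument "deltas" is a list of rows, each an object with "fingers": the opening, from 0 (shut) to 1 (fully open); "delta_pos": the shift along the tool's x, y, z normalised to -1 to 1, where 1 is 300 mm, a list of three; "yaw": the turn about the tool's z normalised to -1 to 1, where 1 is pi/4 rad. A call has 1 to 12 rows; each row is the pose to reach, as a shift and turn from the pose commanded when the call began, along the tool's axes at that moment; what a row does not reach only later rows make up. A row lasts 1/10 s, in which the tool goes at most 50 mm and 8.59 degrees, less where a joint would pass 70% of its speed; a pose out of reach is approached as far as the arm can. A call with a number of a shift or a turn outside -1 to 1 is refused whole. A call with a gripper value outside its range is refused whole. The fingers move at their own pace and stop on an object; the grip force is fixed at half the most. Time passes only in rows, so rows that repeat a pose let the fingers close. It gives the time, the measured TCP pose, the force, the opening and the grip force at its end, in the units of the state.
- bot.get_obs(): the state, without advancing time (a new reading comes with each control period).
- bot.camera(name): name is "side" or "top"; returns a dict with "image" (400x640x3 uint8, red, green, blue), "range_z" (400x640 float32, m along the optical axis (not along the pixel's ray), 0 where there is no reading), "fx", "fy", "cx", "cy" (pixels), "rvec" (rotation vector, rad) and "tvec" (3), from world to camera coordinates, as OpenCV has them. Camera axes: x right, y down, z forward; pixel columns grow to the right and rows downward; lengths in m; the calibration is good to about 2 mm. A picture is of the moment at which its call begins.
- bot.job_done(): hands the job in; it is judged then, once.
The state is a dict: "clock": time; "joint_pos": joint angles; "joint_vel": joint speeds; "tau": joint torques, N m; "eef_pos": TCP position; "tool_rot": TCP orientation; "ft_force": force on the tool from outside, world axes, zero at the start; "ft_torque": the same for the moment, N m; "grip_width": finger opening in m; "grasp_force": force on a finger pad.
Only numpy, scipy, OpenCV 4.12 (cv2) and the standard library are available. Lean on these libraries where they do the work, as an engineer would, in place of code of your own. Each camera call takes 0.05 s, during which the arm holds its last target. There are 200 camera calls.

## Working session

There is one attempt and no reset: what is moved stays moved. The work goes in short steps, Python scripts to look and compute and a tool call to move; the robot and the scene stay as the last step left them, time stands still between calls to the robot, and variables do not carry over. Pictures are saved under pics/ and viewed, at most 10 in all, crops included, and the job is handed in when it is done.

Besides the shell and the picture viewer there is one more tool, called after "Call:" as name(argument=value, ...), one argument or row to a line, values as JSON. jog_arm: Moves the arm, as the interface text tells. Scaled input: -1 to 1 covers 300 mm each way for a shift and pi/4 rad each way for a turn. Its arguments: {"type":"object","properties":{"deltas":{"type":"array","items":{"type":"object","properties":{"fingers":{"type":"number"},"delta_pos":{"type":"array","items":{"type":"number"}},"yaw":{"type":"number"}}}}},"required":["deltas"]}

```bash
mkdir -p pics; cat > h.py <<'E'
import numpy as np, cv2
from workcell import bot
def cloud(c):
    z=c["range_z"].astype(float); v,u=np.mgrid[:z.shape[0],:z.shape[1]]
    P=np.stack([(u-c["cx"])/c["fx"]*z,(v-c["cy"])/c["fy"]*z,z],-1)
    R=cv2.Rodrigues(np.array(c["rvec"],float))[0]
    W=(P-np.array(c["tvec"],float).ravel())@R
    W[z<=0]=np.nan
    return W
E
python3 - <<'E'
from h import *
for n in("top","side"):
    c=bot.camera(n); cv2.imwrite(f"pics/{n}0.png",c["image"][...,::-1]); np.savez(n+"0.npz",W=cloud(c),im=c["image"])
    R=cv2.Rodrigues(np.array(c["rvec"],float))[0]; print(n,c["fx"],-R.T@np.array(c["tvec"]).ravel(),R[2])
print(bot.get_obs())
E
```

```text
top 379.10382893318234 [ 0.40637281 -0.05428009  1.34858699] [ 0.14092295 -0.00415199 -0.99001186]
side 454.05704222757083 [0.2885791  1.24381333 1.08377396] [ 0.19584243 -0.79901955 -0.56851869]
{'clock': 0.1, 'joint_pos': array([-1.25600917e+00,  2.41311422e-01,  3.90053217e-03,  1.33520592e+00,
        2.38339103e-05,  1.57081553e+00]), 'joint_vel': array([-0.00019432, -0.00223431,  0.00349791,  0.00123471, -0.00047472,
       -0.00044752]), 'tau': array([ 5.08806522e-05, -3.73139369e+01,  2.53009647e+01,  1.08829461e-02,
        1.00861254e-05,  2.92870858e-06]), 'eef_pos': array([ 0.1546444 , -0.47490829,  0.23053094]), 'tool_rot': array([ 9.87640278e-01,  1.56734977e-01, -1.30914737e-04, -9.00859054e-04]), 'ft_force': array([-0.77999007,  0.40422058,  0.2581023 ]), 'ft_torque': array([ 0.00832471, -0.04318757,  0.04882513]), 'grasp_force': 0.0, 'grip_width': 0.08473802539941847}
```

View pics/top0.png

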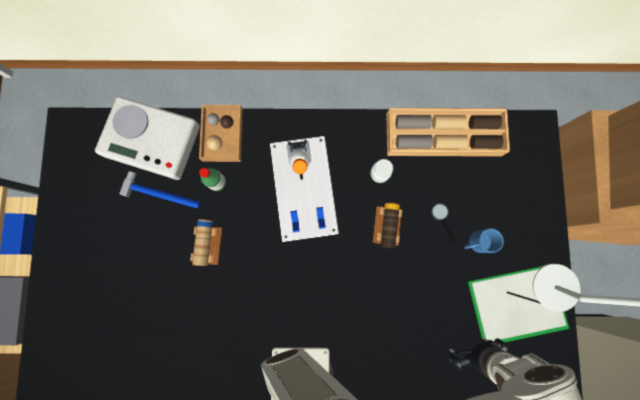

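View pics/side0.png

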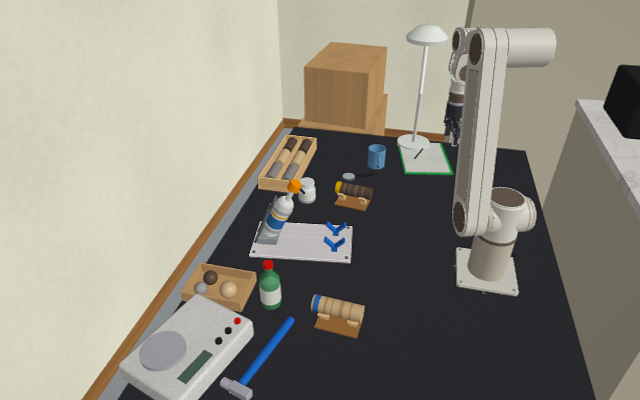

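The top view has world +x up and +y left. The dark core is at about (389,226) with its yellow band at (392,207). The plate spans (270–338, 138–241), with the blue rests at (295,221) and (321,217) and the orange cap at (300,167). The side view shows the can leaning toward the robot, with the cap at (295,186) and the blue Vs at (335,237).

```bash
cat > m.py <<'E'
from h import *
for n in("top","side"):
    d=np.load(n+"0.npz"); W=d["W"]; hsv=cv2.cvtColor(d["im"],cv2.COLOR_RGB2HSV); H,S,V=[hsv[...,i].astype(int) for i in range(3)]
    x,y,z=W[...,0],W[...,1],W[...,2]
    def show(name,m):
        P=W[m]; 
        if len(P)<4: print(n,name,len(P)); return
        r=cv2.minAreaRect(P[:,:2].astype(np.float32)*1000)
        print(n,name,len(P),"mean",P.mean(0).round(4),"zmax",P[:,2].max().round(4),"rect",np.round(r[0],1),np.round(r[1],1),round(r[2],1))
    U,Vv=np.meshgrid(np.arange(640),np.arange(400))
    box=lambda a,b,c,e:(U>a)&(U<b)&(Vv>c)&(Vv<e)
    if n=="top":
        bc=box(365,410,195,255); bs=box(265,345,130,245)
    else:
        bc=box(325,380,170,215); bs=box(240,365,165,270)
    show("yellow",bc&(H>20)&(H<32)&(S>180)&(V>120)&(z>.05))
    show("core",bc&(z>.066)) 
    show("blue",bs&(H>100)&(H<125)&(S>150)&(z>.02)&(z<.075))
    show("orange",bs&(H>5)&(H<20)&(S>180)&(V>150)&(z>.15))
    pl=bs&(z>.005)&(z<.02)&(S<60)&(V>100); show("plate",pl)
    r=cv2.minAreaRect(W[pl][:,:2].astype(np.float32)*1000); print(cv2.boxPoints(r).round(1).tolist())
E
python3 m.py
```

```text
top yellow 55 mean [ 0.5713 -0.3051  0.0803] zmax 0.0876 rect [ 571.1 -306. ] [43.2 14.7] 89.4
top core 622 mean [ 0.5074 -0.2978  0.0791] zmax 0.0902 rect [ 508.3 -299. ] [ 49.  150.2] 82.6
top blue 213 mean [ 0.5299 -0.0216  0.0462] zmax 0.0647 rect [527.8 -21.3] [ 68.7 108.9] 7.9
top orange 145 mean [ 0.666  -0.0018  0.2604] zmax 0.2729 rect [666.8  -1.7] [37.2 38.4] 67.7
top plate 4470 mean [ 0.6323 -0.0046  0.0113] zmax 0.0197 rect [646.7  -3.3] [362.7 202.1] 7.9
[[453.20001220703125, 71.80000305175781], [481.1000061035156, -128.3000030517578], [840.2999877929688, -78.4000015258789], [812.4000244140625, 121.80000305175781]]
side yellow 52 mean [ 0.5734 -0.2952  0.0751] zmax 0.0936 rect [ 570.3 -300.5] [45.7 23.1] 80.9
side core 317 mean [ 0.5093 -0.2898  0.0794] zmax 0.0936 rect [ 511.8 -292.7] [ 51.8 151.4] 84.7
side blue 227 mean [ 0.5284 -0.0166  0.046 ] zmax 0.0734 rect [608.2  -7.9] [232.5 118.5] 8.4
side orange 137 mean [0.666  0.0127 0.2528] zmax 0.2713 rect [672.6 147.4] [337.9  44.8] 88.3
side plate 2842 mean [ 0.6306 -0.0031  0.013 ] zmax 0.02 rect [ 675.8 -199.2] [362.3 608. ] 8.4
[[452.0, 74.9000015258789], [541.2999877929688, -526.5], [899.5999755859375, -473.29998779296875], [810.4000244140625, 128.10000610351562]]
```

Call:
jog_arm(
  deltas=[
    {"fingers": 1,"delta_pos": [0.15,-0.02,0],"yaw": 0.1},
    {"fingers": 1,"delta_pos": [0.31,-0.05,0],"yaw": 0.25},
    {"fingers": 1,"delta_pos": [0.47,-0.08,0],"yaw": 0.4},
    {"fingers": 1,"delta_pos": [0.63,-0.1,0],"yaw": 0.564},
    {"fingers": 1,"delta_pos": [0.79,-0.13,0],"yaw": 0.564},
    {"fingers": 1,"delta_pos": [0.92,-0.15,0],"yaw": 0.564},
    {"fingers": 1,"delta_pos": [0.98,-0.15,0],"yaw": 0.564},
    {"fingers": 1,"delta_pos": [0.98,-0.15,0],"yaw": 0.564},
    {"fingers": 1,"delta_pos": [0.98,-0.15,0],"yaw": 0.564},
  ],
)

```text
clock: 1.0
eef_pos: [0.4197, -0.3418, 0.2308]
tool_rot: [0.998, -0.064, -0.001, -0.0]
ft_force: [-0.9, -0.7, -0.5]
grip_width: 0.0851
grasp_force: 0.0
```

```bash
cat >> h.py <<'E'
from scipy.spatial.transform import Rotation as Ro
def go(x,y,z,phi):
    o=bot.get_obs(); R=Ro.from_quat(o["tool_rot"]); M=R.as_matrix()
    cur=np.degrees(np.arctan2(M[1,0],M[0,0]))
    print("clk",o["clock"],"pos",o["eef_pos"].round(4),"phix",cur.round(2),"j",o["joint_pos"].round(2),"zaxis",M[:,2].round(3),"F",o["ft_force"].round(1))
    print("delta",(M.T@(np.array([x,y,z])-o["eef_pos"])/.3).round(4),"yaw",round((cur-phi)/45,4),"w",o["grip_width"].round(4),o["grasp_force"])
E
python3 -c "
from h import *
go(.508,-.298,.16,-7.4)"
```

```text
clk 1.0 pos [ 0.4197 -0.3418  0.2308] phix -7.34 j [-0.68  0.32  0.12  1.37 -0.    2.59] zaxis [-0.002  0.    -1.   ] F [-0.9 -0.7 -0.5]Traceback (most recent call last):
  File "<string>", line 3, in <module>
    go(.508,-.298,.16,-7.4)
    ~~^^^^^^^^^^^^^^^^^^^^^
  File "h.py", line 15, in go
    print("delta",(M.T@(np.array([x,y,z])-o["eef_pos"])/.3).round(4),"yaw",round((cur-phi)/45,4),"w",o["grip_width"].round(4),o["grasp_force"])
                                                                                                     ^^^^^^^^^^^^^^^^^^^^^
AttributeError: 'float' object has no attribute 'round'
```

```bash
sed -i 's/o\["grip_width"\].round(4)/o["grip_width"]/' h.py; python3 -c "
from h import *
go(.508,-.298,.15,-7.4)"
```

```text
clk 1.0 pos [ 0.4197 -0.3418  0.2308] phix -7.34 j [-0.68  0.32  0.12  1.37 -0.    2.59] zaxis [-0.002  0.    -1.   ] F [-0.9 -0.7 -0.5]
delta [ 0.2737 -0.1822  0.2688] yaw 0.0013 w 0.08510119369475598 0.0
```

Call:
jog_arm(
  deltas=[
    {"fingers": 1,"delta_pos": [0.14,-0.09,0.1],"yaw": 0},
    {"fingers": 1,"delta_pos": [0.24,-0.16,0.2],"yaw": 0},
    {"fingers": 1,"delta_pos": [0.274,-0.182,0.269],"yaw": 0},
    {"fingers": 1,"delta_pos": [0.274,-0.182,0.269],"yaw": 0},
    {"fingers": 1,"delta_pos": [0.274,-0.182,0.269],"yaw": 0},
  ],
)

```text
clock: 1.5
eef_pos: [0.5072, -0.2989, 0.1504]
tool_rot: [0.998, -0.065, -0.001, -0.0]
ft_force: [-0.3, 0.8, -0.0]
grip_width: 0.0853
grasp_force: 0.0
```

```bash
python3 - <<'E'
from h import *
for n,(a,b,c,e) in dict(top=(340,440,170,270),side=(290,410,120,240)).items():
    im=bot.camera(n)["image"][c:e,a:b,::-1]; im=cv2.resize(im,(400,400 if n=="top" else 400),interpolation=cv2.INTER_CUBIC)
    cv2.imwrite(f"pics/{n}1.png",im)
cv2.imwrite("pics/a1.png",np.hstack([cv2.imread("pics/top1.png"),cv2.imread("pics/side1.png")]))
go(.508,-.298,.040,-7.4)
E
```

```text
clk 1.6 pos [ 0.5082 -0.2997  0.1523] phix -7.49 j [-0.53  0.46  0.11  1.22 -0.    2.74] zaxis [ 0.001 -0.001 -1.   ] F [0.3 0.  0.6]
delta [-0.0019 -0.0061  0.3742] yaw -0.002 w 0.08533356148476341 0.0
```

View pics/a1.png

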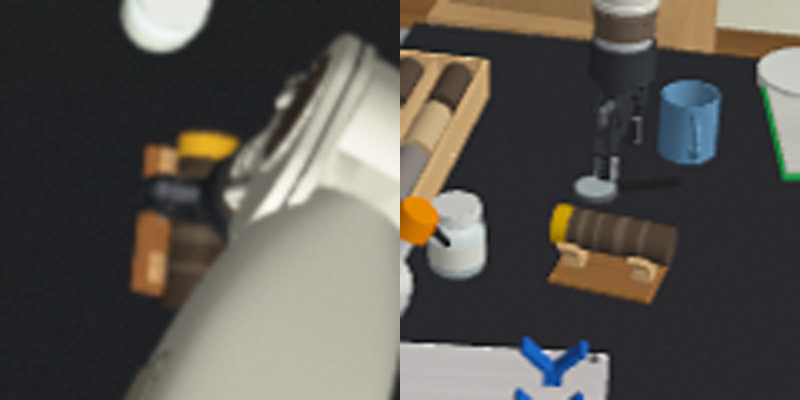

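The top crop shows the left finger at (170,193), beside the core with its yellow band at (207,145). The side crop shows the gripper above and clear of the core at (612,245). I'll descend now.

Call:
jog_arm(
  deltas=[
    {"fingers": 1,"delta_pos": [-0.002,-0.004,0.1],"yaw": 0},
    {"fingers": 1,"delta_pos": [-0.002,-0.004,0.2],"yaw": 0},
    {"fingers": 1,"delta_pos": [-0.002,-0.004,0.28],"yaw": 0},
    {"fingers": 1,"delta_pos": [-0.002,-0.004,0.34],"yaw": 0},
    {"fingers": 1,"delta_pos": [-0.002,-0.004,0.37],"yaw": 0},
    {"fingers": 1,"delta_pos": [-0.002,-0.004,0.37],"yaw": 0},
    {"fingers": 1,"delta_pos": [-0.002,-0.004,0.37],"yaw": 0},
  ],
)

```text
clock: 2.3
eef_pos: [0.5091, -0.2978, 0.0412]
tool_rot: [0.998, -0.065, 0.001, 0.001]
ft_force: [0.7, -0.7, 0.2]
grip_width: 0.0854
grasp_force: 0.0
```

Call:
jog_arm(
  deltas=[
    {"fingers": 0.4,"delta_pos": [0,0,0],"yaw": 0},
    {"fingers": 0.2,"delta_pos": [0,0,0],"yaw": 0},
    {"fingers": 0,"delta_pos": [0,0,0],"yaw": 0},
    {"fingers": 0,"delta_pos": [0,0,0],"yaw": 0},
    {"fingers": 0,"delta_pos": [0,0,0],"yaw": 0},
    {"fingers": 0,"delta_pos": [0,0,0],"yaw": 0},
    {"fingers": 0,"delta_pos": [0,0,0],"yaw": 0},
    {"fingers": 0,"delta_pos": [0,0,0],"yaw": 0},
  ],
)

```text
clock: 3.1
eef_pos: [0.509, -0.3024, 0.0428]
tool_rot: [0.998, -0.066, 0.001, 0.006]
ft_force: [-4.3, -9.7, 7.4]
grip_width: 0.0484
grasp_force: 61.5
```

Call:
jog_arm(
  deltas=[
    {"fingers": 0,"delta_pos": [0,0,-0.02],"yaw": 0},
    {"fingers": 0,"delta_pos": [0,0,-0.06],"yaw": 0},
    {"fingers": 0,"delta_pos": [0,0,-0.12],"yaw": 0},
    {"fingers": 0,"delta_pos": [0,0,-0.2],"yaw": 0},
    {"fingers": 0,"delta_pos": [0,0,-0.3],"yaw": 0},
    {"fingers": 0,"delta_pos": [0,0,-0.4],"yaw": 0},
    {"fingers": 0,"delta_pos": [0,0,-0.45],"yaw": 0},
    {"fingers": 0,"delta_pos": [0,0,-0.48],"yaw": 0},
    {"fingers": 0,"delta_pos": [0,0,-0.48],"yaw": 0},
    {"fingers": 0,"delta_pos": [0,0,-0.48],"yaw": 0},
  ],
)

```text
clock: 4.1
eef_pos: [0.5078, -0.296, 0.1823]
tool_rot: [0.998, -0.064, -0.001, -0.001]
ft_force: [-0.8, -0.4, -6.6]
grip_width: 0.0482
grasp_force: 63.1
```

```bash
python3 - <<'E'
from h import *
go(.5278,-.15,.19,44)
go(.5278,-.02,.19,97.9)
E
```

```text
clk 4.1 pos [ 0.5078 -0.296   0.1823] phix -7.32 j [-0.53  0.44  0.16  1.3   0.    2.74] zaxis [-0.002  0.002 -1.   ] F [-0.8 -0.4 -6.6]
delta [ 0.0041 -0.4912 -0.0251] yaw -1.1405 w 0.04820287630254387 63.059728145599365
clk 4.1 pos [ 0.5078 -0.296   0.1823] phix -7.32 j [-0.53  0.44  0.16  1.3   0.    2.74] zaxis [-0.002  0.002 -1.   ] F [-0.8 -0.4 -6.6]
delta [-0.0512 -0.921  -0.0244] yaw -2.3383 w 0.04820287630254387 63.059728145599365
```

Call:
jog_arm(
  deltas=[
    {"fingers": 0,"delta_pos": [0,-0.02,-0.02],"yaw": -0.05},
    {"fingers": 0,"delta_pos": [0,-0.06,-0.03],"yaw": -0.15},
    {"fingers": 0,"delta_pos": [0,-0.11,-0.03],"yaw": -0.27},
    {"fingers": 0,"delta_pos": [0,-0.17,-0.03],"yaw": -0.4},
    {"fingers": 0,"delta_pos": [0,-0.23,-0.03],"yaw": -0.53},
    {"fingers": 0,"delta_pos": [0,-0.3,-0.03],"yaw": -0.66},
    {"fingers": 0,"delta_pos": [0,-0.37,-0.03],"yaw": -0.79},
    {"fingers": 0,"delta_pos": [0,-0.42,-0.03],"yaw": -0.9},
    {"fingers": 0,"delta_pos": [0,-0.46,-0.03],"yaw": -0.97},
    {"fingers": 0,"delta_pos": [0,-0.47,-0.03],"yaw": -1},
    {"fingers": 0,"delta_pos": [0,-0.47,-0.03],"yaw": -1},
  ],
)

```text
clock: 5.2
eef_pos: [0.5262, -0.1562, 0.1922]
tool_rot: [0.946, 0.323, -0.001, -0.0]
ft_force: [0.0, 0.2, -6.6]
grip_width: 0.048
grasp_force: 63.1
```

```bash
python3 - <<'E'
from h import *
go(.5278,-.02,.19,97.9)
E
```

```text
clk 5.2 pos [ 0.5262 -0.1562  0.1922] phix 37.74 j [-0.29  0.36  0.06  1.28 -0.    2.19] zaxis [-0.001  0.    -1.   ] F [ 0.   0.2 -6.6]
delta [ 0.2821 -0.3559  0.0072] yaw -1.3369 w 0.0480372828457623 63.12024235725403
```

Call:
jog_arm(
  deltas=[
    {"fingers": 0,"delta_pos": [0.01,-0.01,0],"yaw": -0.05},
    {"fingers": 0,"delta_pos": [0.03,-0.04,0],"yaw": -0.15},
    {"fingers": 0,"delta_pos": [0.06,-0.08,0],"yaw": -0.27},
    {"fingers": 0,"delta_pos": [0.1,-0.125,0],"yaw": -0.4},
    {"fingers": 0,"delta_pos": [0.14,-0.175,0],"yaw": -0.53},
    {"fingers": 0,"delta_pos": [0.18,-0.23,0],"yaw": -0.66},
    {"fingers": 0,"delta_pos": [0.22,-0.28,0],"yaw": -0.79},
    {"fingers": 0,"delta_pos": [0.255,-0.32,0],"yaw": -0.9},
    {"fingers": 0,"delta_pos": [0.275,-0.345,0],"yaw": -0.97},
    {"fingers": 0,"delta_pos": [0.282,-0.356,0],"yaw": -1},
    {"fingers": 0,"delta_pos": [0.282,-0.356,0],"yaw": -1},
  ],
)

```text
clock: 6.3
eef_pos: [0.5281, -0.0208, 0.1925]
tool_rot: [0.751, 0.66, -0.0, -0.0]
ft_force: [-0.5, 1.0, -6.9]
grip_width: 0.0482
grasp_force: 63.1
```

Call:
jog_arm(
  deltas=[
    {"fingers": 0,"delta_pos": [0,0,0],"yaw": -0.1},
    {"fingers": 0,"delta_pos": [0,0,0],"yaw": -0.22},
    {"fingers": 0,"delta_pos": [0,0,0],"yaw": -0.31},
    {"fingers": 0,"delta_pos": [0,0,0],"yaw": -0.337},
    {"fingers": 0,"delta_pos": [0,0,0],"yaw": -0.337},
    {"fingers": 0,"delta_pos": [0,0,0],"yaw": -0.337},
  ],
)

```text
clock: 6.9
eef_pos: [0.5282, -0.0211, 0.1926]
tool_rot: [0.658, 0.753, -0.0, 0.0]
ft_force: [0.6, 0.2, -6.4]
grip_width: 0.0484
grasp_force: 63.1
```

```bash
python3 - <<'E'
from h import *
o=[]
for n,(a,b,c,e) in dict(top=(240,360,130,250),side=(260,380,150,270)).items():
    c_=bot.camera(n); np.savez(n+"2.npz",W=cloud(c_),im=c_["image"]); o.append(cv2.resize(c_["image"][c:e,a:b,::-1],(400,400),interpolation=cv2.INTER_CUBIC))
cv2.imwrite("pics/a2.png",np.hstack(o))
go(.5278,-.02,.049,97.9)
E
```

```text
clk 7.0 pos [ 0.5282 -0.0208  0.1926] phix 97.76 j [-0.04  0.32  0.01  1.26 -0.    1.4 ] zaxis [-0. -0. -1.] F [-0.9  0.1 -5.8]
delta [ 0.003  -0.0011  0.4787] yaw -0.0032 w 0.048887269626577565 63.133124113082886
```

View pics/a2.png

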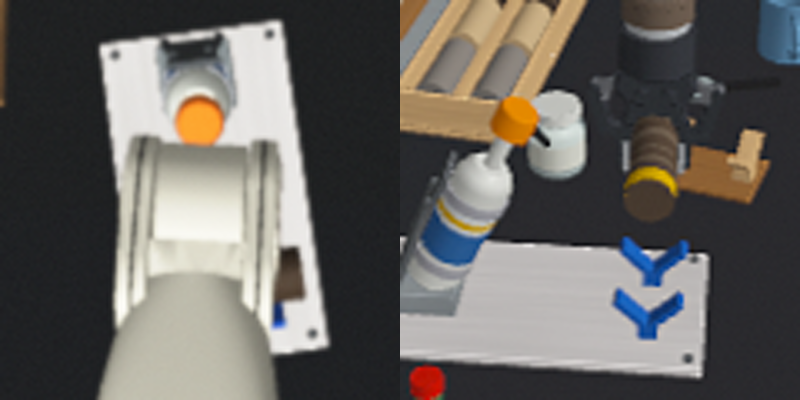

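The top crop shows the arm over the cradle, with one core end visible at (290,275). The side crop shows the core held level with its yellow end at (650,195), above the blue Vs at (650,260) and (650,310). Next I'll check the core's axial offset and tilt from the range data.

```bash
python3 - <<'E'
from h import *
d=np.load("side2.npz"); W=d["W"]; hsv=cv2.cvtColor(d["im"],cv2.COLOR_RGB2HSV).astype(int)
x,y,z=[W[...,i] for i in range(3)]
a=np.radians(97.8); C=np.array([.5282,-.0208]); s=(x-C[0])*np.cos(a)+(y-C[1])*np.sin(a); t=-(x-C[0])*np.sin(a)+(y-C[1])*np.cos(a)
m=(abs(t)<.027)&(z>.16)&(z<.25)&(abs(s)<.1)&(hsv[...,1]>40)
print(m.sum(),"s range",np.percentile(s[m],[0,1,3,97,99,100]).round(4))
for lo in np.arange(-.08,.09,.02):
    k=m&(s>lo)&(s<lo+.02)
    if k.sum()>3: print(round(lo,3),k.sum(),"zmax",np.percentile(z[k],[90,97]).round(4),"t",t[k].min().round(4),t[k].max().round(4))
f=m&(s>.065); print("end face",f.sum(),np.median(s[f]),t[f].mean(),z[f].mean())
d=np.load("top2.npz"); W=d["W"];x,y,z=[W[...,i] for i in range(3)]
s=(x-C[0])*np.cos(a)+(y-C[1])*np.sin(a); t=-(x-C[0])*np.sin(a)+(y-C[1])*np.cos(a)
m=(abs(t)<.027)&(z>.16)&(z<.25)&(s<-.03)&(s>-.1); print("top",m.sum(),np.percentile(s[m],[0,3,50]) if m.any() else 0,z[m].max() if m.any() else 0)
E
```

```text
413 s range [-0.0446 -0.0393 -0.0346  0.0788  0.0811  0.0839]
-0.06 4 zmax [0.2321 0.2325] t -0.0195 0.0115
-0.04 39 zmax [0.2373 0.2377] t -0.0226 0.0197
-0.02 47 zmax [0.2374 0.2379] t -0.0213 0.021
0.0 40 zmax [0.237  0.2449] t -0.0259 0.0245
0.02 49 zmax [0.2354 0.2371] t -0.021 0.0233
0.04 48 zmax [0.236  0.2381] t -0.0228 0.0244
0.06 179 zmax [0.2336 0.236 ] t -0.0251 0.0246
0.08 7 zmax [0.2344 0.2382] t -0.0235 0.0187
end face 171 0.07418143585715682 -0.0004708821429859092 0.21356264266473313
top 134 [-0.07235311 -0.0714818  -0.05992979] 0.2370542680654015
```

Call:
jog_arm(
  deltas=[
    {"fingers": 0,"delta_pos": [0.002,0,0.04],"yaw": 0},
    {"fingers": 0,"delta_pos": [0.002,0,0.12],"yaw": 0},
    {"fingers": 0,"delta_pos": [0.002,0,0.22],"yaw": 0},
    {"fingers": 0,"delta_pos": [0.002,0,0.31],"yaw": 0},
    {"fingers": 0,"delta_pos": [0.002,0,0.38],"yaw": 0},
    {"fingers": 0,"delta_pos": [0.002,0,0.43],"yaw": 0},
    {"fingers": 0,"delta_pos": [0.002,0,0.46],"yaw": 0},
    {"fingers": 0,"delta_pos": [0.002,0,0.47],"yaw": 0},
    {"fingers": 0,"delta_pos": [0.002,0,0.47],"yaw": 0},
    {"fingers": 0,"delta_pos": [0.002,0,0.47],"yaw": 0},
  ],
)

```text
clock: 8.0
eef_pos: [0.529, -0.02, 0.0524]
tool_rot: [0.657, 0.754, 0.001, 0.001]
ft_force: [0.5, -0.5, -5.7]
grip_width: 0.0482
grasp_force: 63.2
```

Call:
jog_arm(
  deltas=[
    {"fingers": 0,"delta_pos": [0,0,0.004],"yaw": 0},
    {"fingers": 0,"delta_pos": [0,0,0.008],"yaw": 0},
    {"fingers": 0,"delta_pos": [0,0,0.012],"yaw": 0},
    {"fingers": 0,"delta_pos": [0,0,0.014],"yaw": 0},
    {"fingers": 0,"delta_pos": [0,0,0.014],"yaw": 0},
    {"fingers": 0,"delta_pos": [0,0,0.014],"yaw": 0},
  ],
)

```text
clock: 8.6
eef_pos: [0.5284, -0.0201, 0.0489]
tool_rot: [0.657, 0.754, 0.0, 0.001]
ft_force: [-3.9, -0.2, 5.3]
grip_width: 0.0482
grasp_force: 64.6
```

Call:
jog_arm(
  deltas=[
    {"fingers": 0,"delta_pos": [0,-0.002,0],"yaw": 0},
    {"fingers": 0,"delta_pos": [0,-0.004,0],"yaw": 0},
    {"fingers": 0,"delta_pos": [0,-0.004,0.001],"yaw": 0},
    {"fingers": 0,"delta_pos": [0,-0.004,0.001],"yaw": 0},
  ],
)

```text
clock: 9.0
eef_pos: [0.5284, -0.0201, 0.0488]
tool_rot: [0.657, 0.754, 0.001, 0.001]
ft_force: [-4.2, 0.3, 8.2]
grip_width: 0.0483
grasp_force: 64.6
```

Call:
jog_arm(
  deltas=[
    {"fingers": 0.6,"delta_pos": [0,0,0],"yaw": 0},
    {"fingers": 0.7,"delta_pos": [0,0,0],"yaw": 0},
    {"fingers": 0.85,"delta_pos": [0,0,0],"yaw": 0},
    {"fingers": 1,"delta_pos": [0,0,0],"yaw": 0},
    {"fingers": 1,"delta_pos": [0,0,0],"yaw": 0},
    {"fingers": 1,"delta_pos": [0,0,0],"yaw": 0},
    {"fingers": 1,"delta_pos": [0,0,0],"yaw": 0},
  ],
)

```text
clock: 9.7
eef_pos: [0.5269, -0.0202, 0.047]
tool_rot: [0.657, 0.754, -0.0, -0.0]
ft_force: [0.4, -1.1, 0.2]
grip_width: 0.0859
grasp_force: 0.0
```

```bash
python3 - <<'E'
from h import *
go(.5278,-.02,.20,97.9)
E
```

```text
clk 9.7 pos [ 0.5269 -0.0202  0.047 ] phix 97.82 j [-0.04  0.45 -0.21  0.91 -0.    1.4 ] zaxis [-0. -0. -1.] F [ 0.4 -1.1  0.2]
delta [ 2.0e-04  2.8e-03 -5.1e-01] yaw -0.0017 w 0.085918847783802 0.0
```

Call:
jog_arm(
  deltas=[
    {"fingers": 1,"delta_pos": [0,0,-0.05],"yaw": 0},
    {"fingers": 1,"delta_pos": [0,0,-0.15],"yaw": 0},
    {"fingers": 1,"delta_pos": [0,0,-0.28],"yaw": 0},
    {"fingers": 1,"delta_pos": [0,-0.05,-0.4],"yaw": 0},
    {"fingers": 1,"delta_pos": [0,-0.15,-0.52],"yaw": 0},
    {"fingers": 1,"delta_pos": [0,-0.3,-0.64],"yaw": 0},
    {"fingers": 0.5,"delta_pos": [0,-0.43,-0.75],"yaw": 0},
    {"fingers": 0,"delta_pos": [0,-0.55,-0.85],"yaw": 0},
    {"fingers": 0,"delta_pos": [0,-0.65,-0.93],"yaw": 0},
    {"fingers": 0,"delta_pos": [0,-0.7,-0.95],"yaw": 0},
    {"fingers": 0,"delta_pos": [0,-0.7,-0.95],"yaw": 0},
    {"fingers": 0,"delta_pos": [0,-0.7,-0.95],"yaw": 0},
  ],
)

```text
clock: 10.9
eef_pos: [0.3194, -0.0488, 0.3314]
tool_rot: [0.657, 0.754, 0.0, 0.0]
ft_force: [0.8, -0.2, 0.7]
grip_width: 0.0004
grasp_force: 0.0
```

```bash
python3 - <<'E'
from h import *
o=[]
st=np.array([np.cos(np.radians(7.9)),np.sin(np.radians(7.9))]); nn=np.array([-st[1],st[0]]); O=np.array([.6566,-.0019])
for n,(a,b,c,e) in dict(top=(240,360,130,250),side=(260,380,150,270)).items():
    c_=bot.camera(n); W=cloud(c_); im=c_["image"]; np.savez(n+"3.npz",W=W,im=im); o.append(cv2.resize(im[c:e,a:b,::-1],(400,400),interpolation=cv2.INTER_CUBIC))
    hsv=cv2.cvtColor(im,cv2.COLOR_RGB2HSV).astype(int); X=(W[...,:2]-O)@st; Y=(W[...,:2]-O)@nn; Z=W[...,2]
    m=(hsv[...,0]>5)&(hsv[...,0]<20)&(hsv[...,1]>180)&(hsv[...,2]>140)&(Z>.15)&(abs(X)<.2)&(abs(Y)<.1)
    # station-frame orange extents and distance along can axis
    ax=np.array([-np.sin(.44),np.cos(.44)]); L=X*ax[0]+Z*ax[1]; P=X*ax[1]-Z*ax[0]
    print(n,m.sum(),"X",X[m].min().round(4),X[m].max().round(4),"Y",np.percentile(Y[m],[1,50,99]).round(4),"Z",Z[m].min().round(4),Z[m].max().round(4),"L",np.percentile(L[m],[2,50,80,90,98]).round(4),"P",np.percentile(P[m],[1,50,99]).round(4))
    k=m&(L>np.percentile(L[m],95)-.006); print(" topface",k.sum(),X[k].mean().round(4),Y[k].mean().round(4),Z[k].mean().round(4),"P",P[k].min().round(4),P[k].max().round(4))
    k=(Z>.03)&(Z<.1)&(abs(X+.13)<.04)&(abs(Y)<.1)&(hsv[...,2]<140)&((hsv[...,0]<35)); print(" core",k.sum(),"X",X[k].mean().round(4),"Y",np.percentile(Y[k],[1,99]).round(4),"Zmax",np.percentile(Z[k],98).round(4))
cv2.imwrite("pics/a3.png",np.hstack(o))
go(.5278,-.02,.35,97.9)
E
```

```text
top 148 X -0.0108 0.0303 Y [-0.0201 -0.0014  0.0168] Z 0.2508 0.2695 L [0.2212 0.2322 0.2338 0.235  0.2365] P [0.0981 0.1197 0.1373]
 topface 125 0.0072 -0.001 0.2606 P 0.0973 0.1369
 core 511 X -0.1319 Y [-0.0702  0.0579] Zmax 0.0932
side 145 X -0.0093 0.0367 Y [-0.0206  0.012   0.0234] Z 0.2302 0.2713 L [0.2062 0.2275 0.2338 0.2351 0.2381] P [0.0979 0.1196 0.1386]
 topface 64 0.0081 0.0023 0.2622 P 0.1008 0.1375
 core 417 X -0.1301 Y [-0.0732  0.0795] Zmax 0.0942
clk 11.0 pos [ 0.3194 -0.0486  0.3307] phix 97.84 j [-0.15 -0.14 -0.14  1.57  0.    1.28] zaxis [-0.002  0.001 -1.   ] F [ 0.1  0.3 -0.5]
delta [-1.00e-04  7.01e-01 -6.61e-02] yaw -0.0014 w 0.00017764914134023164 0.0
```

View pics/a3.png

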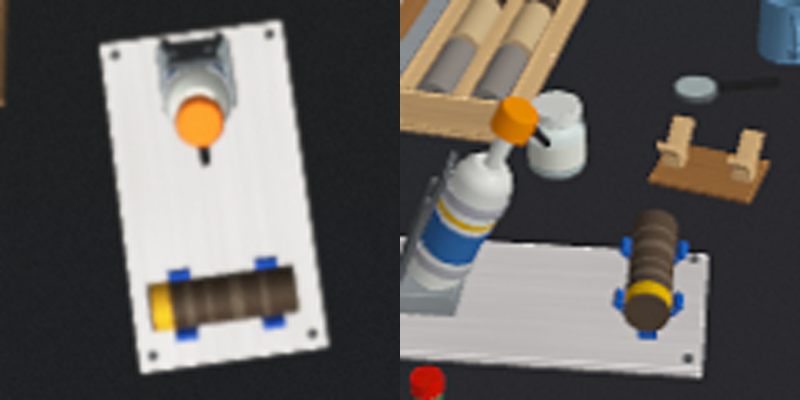

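The top crop shows the core lying across both blue rests at (222,298), with the orange cap at (200,122). The side crop shows it seated in both Vs at (650,270), with the cap at (515,120). Next is the move to above the cap with the fingers shut.

Call:
jog_arm(
  deltas=[
    {"fingers": 0,"delta_pos": [0,0.05,0],"yaw": 0},
    {"fingers": 0,"delta_pos": [0,0.15,0],"yaw": 0},
    {"fingers": 0,"delta_pos": [0,0.3,0],"yaw": 0},
    {"fingers": 0,"delta_pos": [0,0.45,0],"yaw": 0},
    {"fingers": 0,"delta_pos": [0,0.6,0],"yaw": 0},
    {"fingers": 0,"delta_pos": [0,0.75,0],"yaw": 0},
    {"fingers": 0,"delta_pos": [0,0.86,0],"yaw": 0},
    {"fingers": 0,"delta_pos": [0,0.92,0],"yaw": 0},
    {"fingers": 0,"delta_pos": [0,0.94,0],"yaw": 0},
    {"fingers": 0,"delta_pos": [0,0.94,0],"yaw": 0},
    {"fingers": 0,"delta_pos": [0,0.94,0],"yaw": 0},
  ],
)

```text
clock: 12.1
eef_pos: [0.598, -0.0103, 0.3314]
tool_rot: [0.657, 0.754, -0.001, -0.001]
ft_force: [0.1, 0.4, -0.2]
grip_width: -0.0001
grasp_force: 0.0
```

```bash
python3 - <<'E'
from h import *
go(.6412,-.0040,.292,97.9)
E
```

```text
clk 12.1 pos [ 0.598  -0.0103  0.3314] phix 97.83 j [-0.02  0.44  0.55  1.68 -0.    1.42] zaxis [-0.002 -0.    -1.   ] F [ 0.1  0.4 -0.2]
delta [0.001  0.1458 0.131 ] yaw -0.0015 w -0.00010829402358822772 0.0
```

Call:
jog_arm(
  deltas=[
    {"fingers": 0,"delta_pos": [0.001,0.05,0],"yaw": 0},
    {"fingers": 0,"delta_pos": [0.001,0.11,0.02],"yaw": 0},
    {"fingers": 0,"delta_pos": [0.001,0.14,0.06],"yaw": 0},
    {"fingers": 0,"delta_pos": [0.001,0.146,0.1],"yaw": 0},
    {"fingers": 0,"delta_pos": [0.001,0.146,0.125],"yaw": 0},
    {"fingers": 0,"delta_pos": [0.001,0.146,0.131],"yaw": 0},
    {"fingers": 0,"delta_pos": [0.001,0.146,0.131],"yaw": 0},
    {"fingers": 0,"delta_pos": [0.001,0.146,0.131],"yaw": 0},
  ],
)

```text
clock: 12.9
eef_pos: [0.6415, -0.0042, 0.2938]
tool_rot: [0.657, 0.754, 0.0, 0.0]
ft_force: [0.6, -0.1, 0.1]
grip_width: 0.0
grasp_force: 0.0
```

```bash
python3 - <<'E'
from h import *
o=[]
for n,(a,b,c,e) in dict(top=(240,360,110,230),side=(255,335,130,210)).items():
    c_=bot.camera(n); o.append(cv2.resize(c_["image"][c:e,a:b,::-1],(400,400),interpolation=cv2.INTER_CUBIC))
cv2.imwrite("pics/a4.png",np.hstack(o))
go(.6412,-.0040,.292,97.9)
E
```

```text
clk 13.0 pos [ 0.6418 -0.0042  0.2938] phix 97.82 j [-0.01  0.53  0.6   1.63 -0.    1.43] zaxis [ 0.002 -0.    -1.   ] F [ 0.3  0.2 -0. ]
delta [ 0.0009 -0.0019  0.006 ] yaw -0.0019 w 5.8670681494997444e-05 0.0
```

View pics/a4.png

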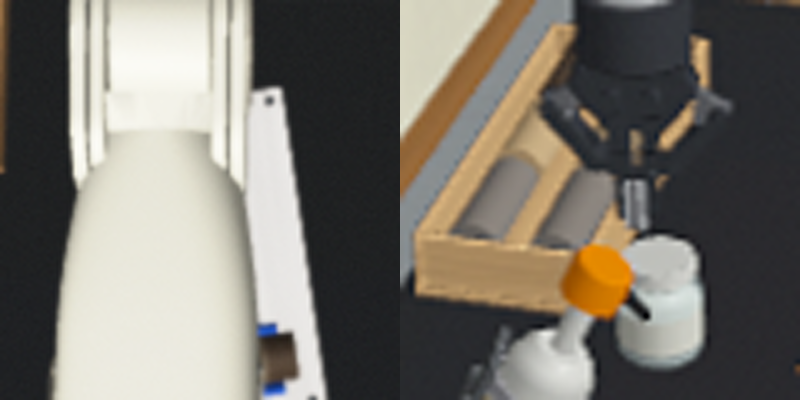

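The side crop shows the shut fingertips at (635,225), just above the cap, whose top is at about (607,255). In the top view the arm hides the cap. I'll go down along the can's axis, slowly near contact.

Call:
jog_arm(
  deltas=[
    {"fingers": 0,"delta_pos": [0,0.006,0.012],"yaw": 0},
    {"fingers": 0,"delta_pos": [0,0.012,0.026],"yaw": 0},
    {"fingers": 0,"delta_pos": [0,0.018,0.039],"yaw": 0},
    {"fingers": 0,"delta_pos": [0,0.024,0.051],"yaw": 0},
    {"fingers": 0,"delta_pos": [0,0.03,0.063],"yaw": 0},
    {"fingers": 0,"delta_pos": [0,0.035,0.073],"yaw": 0},
    {"fingers": 0,"delta_pos": [0,0.037,0.078],"yaw": 0},
    {"fingers": 0,"delta_pos": [0,0.037,0.078],"yaw": 0},
  ],
)

```text
clock: 13.8
eef_pos: [0.6526, -0.0026, 0.269]
tool_rot: [0.657, 0.754, -0.0, -0.0]
ft_force: [0.1, 0.4, -0.6]
grip_width: -0.0001
grasp_force: 0.0
```

Call:
jog_arm(
  deltas=[
    {"fingers": 0,"delta_pos": [0,0.0014,0.003],"yaw": 0},
    {"fingers": 0,"delta_pos": [0,0.0028,0.006],"yaw": 0},
    {"fingers": 0,"delta_pos": [0,0.0043,0.009],"yaw": 0},
    {"fingers": 0,"delta_pos": [0,0.0043,0.009],"yaw": 0},
  ],
)

```text
clock: 14.2
eef_pos: [0.6539, -0.0025, 0.2666]
tool_rot: [0.657, 0.754, -0.0, -0.0]
ft_force: [-0.2, 0.1, -0.4]
grip_width: -0.0001
grasp_force: 0.0
```

Call:
jog_arm(
  deltas=[
    {"fingers": 0,"delta_pos": [0,0.0014,0.003],"yaw": 0},
    {"fingers": 0,"delta_pos": [0,0.0028,0.006],"yaw": 0},
    {"fingers": 0,"delta_pos": [0,0.0043,0.009],"yaw": 0},
    {"fingers": 0,"delta_pos": [0,0.0043,0.009],"yaw": 0},
  ],
)

```text
clock: 14.6
eef_pos: [0.6552, -0.0023, 0.2638]
tool_rot: [0.657, 0.754, -0.0, -0.0]
ft_force: [-0.0, -0.0, 0.7]
grip_width: 0.0001
grasp_force: 0.0
```

Call:
jog_arm(
  deltas=[
    {"fingers": 0,"delta_pos": [0,0.0014,0.003],"yaw": 0},
    {"fingers": 0,"delta_pos": [0,0.0028,0.006],"yaw": 0},
    {"fingers": 0,"delta_pos": [0,0.0028,0.006],"yaw": 0},
  ],
)

```text
clock: 14.9
eef_pos: [0.656, -0.0022, 0.262]
tool_rot: [0.657, 0.754, -0.0, -0.0]
ft_force: [0.9, 0.7, 0.3]
grip_width: -0.0002
grasp_force: 0.0
```

Call:
jog_arm(
  deltas=[
    {"fingers": 0,"delta_pos": [0,0.0014,0.003],"yaw": 0},
    {"fingers": 0,"delta_pos": [0,0.0028,0.006],"yaw": 0},
    {"fingers": 0,"delta_pos": [0,0.0028,0.006],"yaw": 0},
  ],
)

```text
clock: 15.2
eef_pos: [0.6569, -0.0021, 0.2606]
tool_rot: [0.657, 0.754, 0.0, 0.0]
ft_force: [-0.4, -0.3, -0.1]
grip_width: 0.0001
grasp_force: 0.3
```

Call:
jog_arm(
  deltas=[
    {"fingers": 0,"delta_pos": [0,0.0014,0.003],"yaw": 0},
    {"fingers": 0,"delta_pos": [0,0.0028,0.006],"yaw": 0},
    {"fingers": 0,"delta_pos": [0,0.0028,0.006],"yaw": 0},
  ],
)

```text
clock: 15.5
eef_pos: [0.6577, -0.002, 0.259]
tool_rot: [0.657, 0.754, 0.0, 0.0]
ft_force: [-1.5, -0.3, 3.9]
grip_width: -0.0001
grasp_force: 2.1
```

Contact, with the force along the can's axis. Now pressing.

Call:
jog_arm(
  deltas=[
    {"fingers": 0,"delta_pos": [0,0.002,0.0042],"yaw": 0},
    {"fingers": 0,"delta_pos": [0,0.004,0.0085],"yaw": 0},
    {"fingers": 0,"delta_pos": [0,0.006,0.0127],"yaw": 0},
    {"fingers": 0,"delta_pos": [0,0.008,0.017],"yaw": 0},
    {"fingers": 0,"delta_pos": [0,0.01,0.0212],"yaw": 0},
    {"fingers": 0,"delta_pos": [0,0.012,0.0255],"yaw": 0},
    {"fingers": 0,"delta_pos": [0,0.014,0.0297],"yaw": 0},
    {"fingers": 0,"delta_pos": [0,0.016,0.034],"yaw": 0},
    {"fingers": 0,"delta_pos": [0,0.018,0.0382],"yaw": 0},
    {"fingers": 0,"delta_pos": [0,0.02,0.0424],"yaw": 0},
  ],
)

```text
clock: 16.5
eef_pos: [0.6633, -0.0011, 0.247]
tool_rot: [0.657, 0.754, 0.0, 0.0]
ft_force: [-4.7, -0.2, 9.3]
grip_width: 0.0001
grasp_force: 5.1
```

Call:
jog_arm(
  deltas=[
    {"fingers": 0,"delta_pos": [0,0.0014,0.003],"yaw": 0},
    {"fingers": 0,"delta_pos": [0,0.0014,0.003],"yaw": 0},
  ],
)

```text
clock: 16.7
eef_pos: [0.6637, -0.0011, 0.2462]
tool_rot: [0.657, 0.754, 0.0, 0.0]
ft_force: [-5.2, 1.0, 9.3]
grip_width: -0.0001
grasp_force: 5.2
```

Call:
jog_arm(
  deltas=[
    {"fingers": 0,"delta_pos": [0,0.0014,0.003],"yaw": 0},
    {"fingers": 0,"delta_pos": [0,0.0028,0.006],"yaw": 0},
    {"fingers": 0,"delta_pos": [0,0.0028,0.006],"yaw": 0},
  ],
)

```text
clock: 17.0
eef_pos: [0.6641, -0.001, 0.2456]
tool_rot: [0.657, 0.754, 0.0, 0.0]
ft_force: [-6.6, -0.9, 12.4]
grip_width: -0.0
grasp_force: 7.1
```

At the stop: 14 N with little further travel. Now hold for about a second.

Call:
jog_arm(
  deltas=[
    {"fingers": 0,"delta_pos": [0,0.0008,0.0017],"yaw": 0},
    {"fingers": 0,"delta_pos": [0,0.0008,0.0017],"yaw": 0},
    {"fingers": 0,"delta_pos": [0,0.0008,0.0017],"yaw": 0},
    {"fingers": 0,"delta_pos": [0,0.0008,0.0017],"yaw": 0},
    {"fingers": 0,"delta_pos": [0,0.0008,0.0017],"yaw": 0},
    {"fingers": 0,"delta_pos": [0,0.0008,0.0017],"yaw": 0},
    {"fingers": 0,"delta_pos": [0,0.0008,0.0017],"yaw": 0},
    {"fingers": 0,"delta_pos": [0,0.0008,0.0017],"yaw": 0},
  ],
)

```text
clock: 17.8
eef_pos: [0.6642, -0.001, 0.2455]
tool_rot: [0.657, 0.754, 0.0, 0.0]
ft_force: [-8.3, -1.5, 13.7]
grip_width: 0.0001
grasp_force: 8.1
```

Call:
jog_arm(
  deltas=[
    {"fingers": 0,"delta_pos": [0,-0.006,-0.0127],"yaw": 0},
    {"fingers": 0,"delta_pos": [0,-0.014,-0.03],"yaw": 0},
    {"fingers": 0,"delta_pos": [0,-0.024,-0.05],"yaw": 0},
    {"fingers": 0,"delta_pos": [0,-0.036,-0.076],"yaw": 0},
    {"fingers": 0,"delta_pos": [0,-0.055,-0.117],"yaw": 0},
    {"fingers": 0,"delta_pos": [0,-0.08,-0.17],"yaw": 0},
    {"fingers": 0,"delta_pos": [0,-0.16,-0.25],"yaw": 0},
    {"fingers": 0,"delta_pos": [0,-0.3,-0.3],"yaw": 0},
    {"fingers": 0,"delta_pos": [0,-0.45,-0.3],"yaw": 0},
    {"fingers": 0,"delta_pos": [0,-0.6,-0.3],"yaw": 0},
    {"fingers": 0,"delta_pos": [0,-0.75,-0.3],"yaw": 0},
    {"fingers": 0,"delta_pos": [0,-0.85,-0.3],"yaw": 0},
  ],
)

```text
clock: 19.0
eef_pos: [0.4096, -0.0358, 0.3331]
tool_rot: [0.657, 0.754, -0.0, 0.0]
ft_force: [0.2, 0.5, 0.6]
grip_width: 0.0
grasp_force: 0.0
```

Call:
jog_arm(
  deltas=[
    {"fingers": 0,"delta_pos": [0,-0.1,0],"yaw": 0},
    {"fingers": 0,"delta_pos": [0,-0.1,0],"yaw": 0},
    {"fingers": 0,"delta_pos": [0,-0.1,0],"yaw": 0},
  ],
)

```text
clock: 19.3
eef_pos: [0.3829, -0.0398, 0.3333]
tool_rot: [0.657, 0.754, 0.001, 0.001]
ft_force: [0.1, -0.2, -0.2]
grip_width: 0.0004
grasp_force: 0.0
```

```bash
python3 - <<'E'
from h import *
o=[]
for n,(a,b,c,e) in dict(top=(240,360,130,250),side=(260,380,150,270)).items():
    c_=bot.camera(n); W=cloud(c_); im=c_["image"]; o.append(cv2.resize(im[c:e,a:b,::-1],(400,400),interpolation=cv2.INTER_CUBIC))
    hsv=cv2.cvtColor(im,cv2.COLOR_RGB2HSV).astype(int); m=(hsv[...,0]>5)&(hsv[...,0]<20)&(hsv[...,1]>180)&(hsv[...,2]>140)&(W[...,2]>.15)
    print(n,m.sum(),W[m].mean(0).round(4))
    m0=np.load(n+"3.npz"); h0=cv2.cvtColor(m0["im"],cv2.COLOR_RGB2HSV).astype(int); m=(h0[...,0]>5)&(h0[...,0]<20)&(h0[...,1]>180)&(h0[...,2]>140)&(m0["W"][...,2]>.15)
    print(" before",m.sum(),m0["W"][m].mean(0).round(4))
cv2.imwrite("pics/a5.png",np.hstack(o)); go(.3,0,.3,97.9)
E
```

```text
top 149 [ 0.6659 -0.0021  0.2601]
 before 148 [ 0.6658 -0.0021  0.2603]
side 147 [0.6671 0.0125 0.2531]
 before 147 [0.6671 0.0124 0.2531]
clk 19.4 pos [ 0.3837 -0.0397  0.3328] phix 97.83 j [-0.1  -0.01 -0.02  1.56  0.    1.33] zaxis [ 0.001  0.    -1.   ] F [-0.6  0.5  0.2]
delta [ 0.169  -0.2586  0.109 ] yaw -0.0016 w -9.460075335351639e-05 0.0
```

View pics/a5.png

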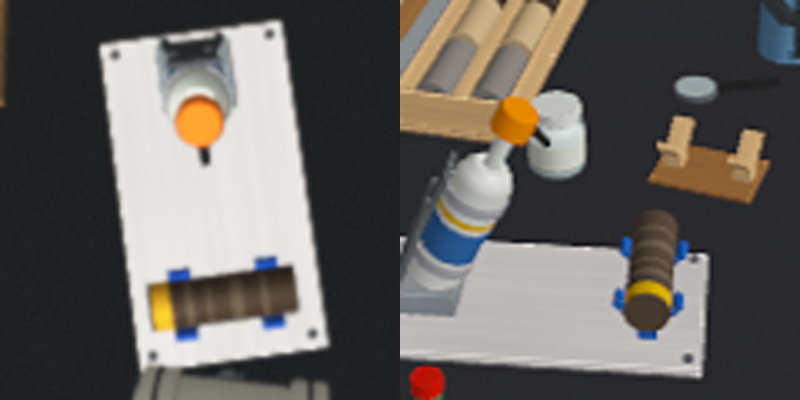

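The cap is back at its original height at (200,122) in the top view. The core still lies centred on both blue rests at (223,298), and the arm is clear of everything.

```bash
python3 -c "
from workcell import bot
print(bot.job_done())"
```

```text
the job is handed in; nothing more can be done
None
```

The dark core lies centred in the blue cradle. I then pressed the orange cap to its stop at about 16 N, held it for about a second, and it sprang fully back up. The job is handed in at about 19 s, with the arm clear; no verdict came back.

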